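# Kit the slide tray, tall cup last

## Task

Finish loading the wooden slide tray, low part first and tall part last. First lay the dark walnut hinge block flat, brass leaf up, in the middle of the rectangular green felt pad in the tray's middle bay, with its long sides lined up with the pad's long sides; only then stand the olive wood dice cup upright, mouth up, in the middle of the round green felt pad in the end bay, and let go.

Things in the scene. Friction and masses are not known exactly. Their poses are not given: they have to be found in the camera images.
- hinge_block_center (a point): Centre (half-way up) of the dark walnut hinge block: solid, 60 mm long (x), 32 wide (y), 36 high (z, up), thin brass leaf on top, about 50 g. Starts flat on the bench, leaf up, yawed up to 45 degrees. Grip across the 32 mm width, a little above half-way so the fingertips clear the bench. The pale maple block of the same shape is not wanted.
- dice_cup_center (a point): Centre (half-way up) of the yellowish olive wood dice cup: straight, round, 56 mm outside diameter, 85 mm high, wall 5 mm, z up through the mouth, about 110 g. Starts standing on the bench, mouth up; grip it across the outside a little above half-way. The black cup of the same shape is not wanted.
- block_pad (a point): Centre of the rectangular green felt pad (66 mm along x, 38 along y) on the floor, 16 mm above the bench, of the middle bay of the reddish tray; z up. Three 84 x 84 mm bays lie in a row along y, 90 mm apart; walls 6 mm thick rise 8 mm above their floors. The tray is pinned: it does not move. The -y bay holds three green checkers. The block's x goes along this x, either way round.
- cup_pad (a point): Centre of the round green felt pad, 62 mm across, on the floor (16 mm above the bench) of the tray's end bay, 90 mm from block_pad along the tray's +y; same axes as block_pad.

How it is judged:
By the outcome, as a careful person would: the job done as asked, in the order asked, and still so for the second after the job is handed in, with the robot touching nothing.
It also fails if it takes over 64 s, if anything falls off the work surface, if the arm or the gripper's body presses on something with over 40 N, if the wrist force passes 120 N, or if a joint passes its speed limit or range.

## Robot

A 6-joint arm with a two-finger parallel gripper is mounted at the origin on the work surface. World frame = base frame: x ahead of the robot, y to its left, z up, the work surface at z = 0. Lengths are in mm, angles in rad, forces in N, time in s.
With the tool pointing down it reaches from about 325 to 900 mm from the base axis. Payload 3.5 kg.
Tool frame: the origin (TCP) lies midway between the tips of the shut fingers; the grasp point (between the pads) lies env.tcp_to_grasp behind it (env.tcp_to_grasp is the distance from the TCP to the grasp point, in mm); z points along the fingers, y is the direction in which the jaws open and shut (so a half turn about z gives the same grasp; the last joint's range is limited). The gripper opens to 85 mm and grips with 20 to 120 N. Pads are 22 mm wide; open, the fingers measure 114 mm over their backs; the gripper's body (76 mm by 85 mm) begins 54 mm behind the grasp point. The pads swing forward as they close: fully open they stand 13 mm farther back than shut.
Start: joints at [1.19, 0.276, -0.026, 1.268, 0, 1.467], TCP at [171.407, 601.034, 231.313] pointing down, gripper open.
Joint ranges: [-3.12, 3.12], [-0.85, 1.88], [-1.08, 1.24], [-1.95, 2.15], [-1.57, 1.53], [-3.14, 3.14]. Speed limits (rad/s): [2.57, 2.57, 3.14, 3.14, 3.14, 3.14].

## Interface

Orientations are given as [roll, pitch, yaw] about the fixed x, y, z axes, in that order (R = Rz(yaw) Ry(pitch) Rx(roll)).
In Python, from cell import env gives the robot as it stands.
- The arm moves only by the shell command python3 -m creep 'ROWS' [FORCE]. ROWS is a JSON object of lists of equal length, an entry for each row: "grip": the closure in counts, from 0 (fully open) to 255 (shut); "linear": the shift along the tool's x, y, z as a fraction of full scale, a list of three; "rotation": the turn, a rotation vector about the tool's x, y, z as a fraction of full scale, a list of three. In form: {"grip": [grip, ...], "linear": [[dx, dy, dz], ...], "rotation": [[rx, ry, rz], ...]}. A call has 1 to 20 rows; each row shifts and turns the commanded pose from where the row before left it, along the tool's axes as they then stand; what a row does not reach is not made up. Full scale, the value 1, is 25 mm for a shift and 0.08 rad for a turn. A row lasts 1/10 s, in which the tool goes at most 50 mm and 8.59 degrees, less where a joint would pass 70% of its speed; a pose out of reach is approached as far as the arm can. A call with a number of a shift or a turn outside -1 to 1 is refused whole. A call with a gripper value outside its range is refused whole. The fingers move at their own pace and stop on an object; FORCE is the grip in N (left out, the last holds). Time passes only in rows, so rows that do not move let the fingers close. It gives the time, the measured TCP pose, the force and the opening at its end, in the units of the state.
- env.get_state(): the state, without advancing time (a new reading comes with each control period).
- env.camera(name): name is "scene" or "top"; returns a dict with "color" (420x560x3 uint8, red, green, blue), "intrinsics" (3x3 intrinsics, pixels), "k1" (the pictures are not rectified: a ray, as slopes to the right and down, at radius r is drawn at 1 + k1 r^2 times it, then the intrinsics apply), "R" (3x3) and "t" (3): a world point X has camera coordinates R X + t. Camera axes: x right, y down, z forward; pixel columns grow to the right and rows downward; lengths in mm; the calibration is good to about 2 mm. A picture is of the moment at which its call begins. There is no depth.
- env.job_done(): hands the job in, once; it reports no verdict.
The state is a dict: "clock": time; "joint_pos": joint angles; "qvel": joint speeds; "tau": joint torques, N m; "ee_pos": TCP position; "tcp_rot": TCP orientation; "contact_force": force on the tool from outside, world axes, zero at the start; "torque": the same for the moment, N m; "opening": finger opening in mm.
Only numpy, scipy, OpenCV 4.12 (cv2) and the standard library are available. Lean on these libraries where they do the work, as an engineer would, in place of code of your own. Each camera call takes 0.05 s, during which the arm holds its last target.

## Working session

There is one attempt and no reset: what is moved stays moved. The work goes in short steps, Python scripts to look and compute and a shell command to move; the robot and the scene stay as the last step left them, time stands still between calls to the robot, and variables do not carry over. Pictures are saved under pics/ and viewed, and the job is handed in when it is done.

```bash
ls; mkdir -p pics; python3 - <<'E'
from cell import env
import cv2
print(env.get_state(), env.tcp_to_grasp)
for n in("scene","top"):
    c=env.camera(n); cv2.imwrite(f"pics/{n}0.png",c["color"][:,:,::-1]); print(n,c["intrinsics"],c["k1"],c["R"],c["t"])
E
```

```text
pics
{'clock': 0.0, 'joint_pos': array([ 1.18957442e+00,  2.77186183e-01, -2.78758409e-02,  1.26798050e+00,
       -2.62226863e-05,  1.46740713e+00]), 'qvel': array([-0.00040285,  0.00093025,  0.00031262, -0.00040562, -0.00133082,
        0.00135664]), 'tau': array([ 3.15826619e-04, -4.45507157e+01,  2.95202833e+01,  1.62826153e-02,
        4.27591488e-06,  4.97114563e-07]), 'ee_pos': array([171.14360682, 600.31375054, 230.12903489]), 'tcp_rot': array([-3.13935574e+00, -2.05736363e-04,  2.86375974e+00]), 'contact_force': array([-1.19895422, -0.13166876, -0.16298187]), 'torque': array([0.0314828 , 0.01538582, 0.04080988]), 'opening': 85.41304782694128} 18.700000000000003
scene [[493.20943875   0.         283.25881814]
 [  0.         493.20943875 215.06312138]
 [  0.           0.           1.        ]] -0.10127208352732524 [[ 0.67539054  0.73734281  0.01316063]
 [ 0.42544357 -0.37499654 -0.82363546]
 [-0.60236649  0.5618747  -0.56696687]] [-387.41438348 -176.9187111  1327.93816536]
top [[457.43062801   0.         272.81260637]
 [  0.         457.43062801 206.10352532]
 [  0.           0.           1.        ]] -0.1530610648814457 [[-0.02921532 -0.99954184  0.00791074]
 [-0.9871695   0.027609   -0.15727086]
 [ 0.15698039 -0.01240396 -0.98752382]] [  3.6035829  545.33970565 993.23238273]
```

View pics/scene0.png

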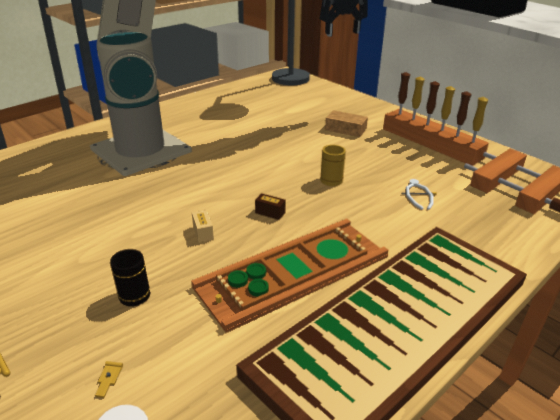

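View pics/top0.png

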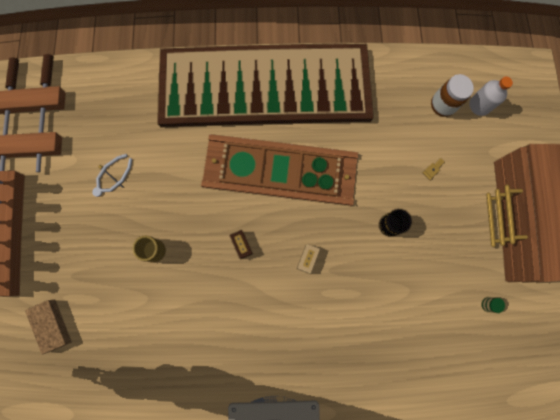

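The scene picture shows the tray in the middle, with the round pad at (333,249) and the rectangular pad at (294,265). The walnut block is at (270,206) and the olive cup at (333,165). In the top picture the walnut block is at (241,244), the olive cup at (148,249), the round pad at (243,164) and the rectangular pad at (280,168). Next I'll segment these and measure them.

```bash
cat > h.py <<'E'
import numpy as np, cv2
from cell import env
def ray(c,uv):
    K=c["intrinsics"];u=np.atleast_2d(np.array(uv,float))
    p=np.c_[(u[:,0]-K[0,2])/K[0,0],(u[:,1]-K[1,2])/K[1,1]]
    s=p.copy()
    for _ in range(30): s=p/(1+c["k1"]*(s**2).sum(1,keepdims=True))
    d=np.c_[s,np.ones(len(s))]@c["R"]; o=-c["R"].T@c["t"]
    return o,d
def toplane(c,uv,z):
    o,d=ray(c,uv); return o+d*((z-o[2])/d[:,2:])
def proj(c,X):
    X=np.atleast_2d(X)@c["R"].T+c["t"]; s=X[:,:2]/X[:,2:]
    s=s*(1+c["k1"]*(s**2).sum(1,keepdims=True)); K=c["intrinsics"]
    return np.c_[s[:,0]*K[0,0]+K[0,2],s[:,1]*K[1,1]+K[1,2]]
E
python3 - <<'E'
from h import *
for n,crops in (("top",[(190,125,180,90),(120,220,150,50)]),("scene",[(185,215,210,110),(240,140,120,80)])):
    c=env.camera(n); im=c["color"]; np.save(f"pics/{n}.npy",im)
    for i,(x,y,w,h) in enumerate(crops):
        k=780//w if 780//w*h<600 else 600//h
        cv2.imwrite(f"pics/{n}_c{i}.png",cv2.resize(im[y:y+h,x:x+w,::-1],None,fx=k,fy=k,interpolation=cv2.INTER_CUBIC)); print(n,i,k)
    hsv=cv2.cvtColor(im,cv2.COLOR_RGB2HSV)
    m=cv2.inRange(hsv,(45,120,60),(90,255,255))
    nn,l,st,ce=cv2.connectedComponentsWithStats(m)
    for j in range(1,nn):
        if st[j,4]>60:
            w=toplane(c,ce[j],17)[0]
            pts=toplane(c,np.argwhere(l==j)[:,::-1],17)[:,:2].astype(np.float32)
            print(n,ce[j].round(1),st[j,4],w.round(1),cv2.minAreaRect(pts))
E
```

```text
top 0 4
top 1 5
top [338.8  94.6] 240 [ 821.6 -182.3   17. ] ((836.7078857421875, -184.77630615234375), (22.150617599487305, 106.48783874511719), 86.55140686035156)
top [239.4  96.9] 255 [821.2  61.2  17. ] ((836.0027465820312, 59.69359588623047), (24.265825271606445, 108.16714477539062), 89.38072967529297)
top [272.8  96.6] 256 [819.6 -20.3  17. ] ((836.292724609375, -21.251609802246094), (24.28759765625, 108.13996887207031), 88.18061828613281)
top [306.   95.1] 269 [ 821.7 -101.5   17. ] ((835.5463256835938, -104.39329528808594), (24.341827392578125, 105.87691497802734), 87.5101089477539)
top [206.5  98.2] 256 [820.7 141.8  17. ] ((836.225830078125, 142.93519592285156), (108.17278289794922, 24.432662963867188), 0.06413602828979492)
top [173.5  99.3] 265 [821.1 223.1  17. ] ((835.3460693359375, 224.58203125), (106.29911041259766, 24.709245681762695), 1.004602074623108)
top [242.  163.9] 441 [652.3  57.5  17. ] ((652.1810302734375, 57.515602111816406), (56.77798843383789, 53.54347610473633), 88.3098373413086)
top [279.8 168.5] 356 [638.7 -31.4  17. ] ((638.9984130859375, -31.44134140
[... 1437 characters left out ...]
3.4  17. ] ((834.3302612304688, 71.61428833007812), (29.65656852722168, 140.25982666015625), 88.23945617675781)
scene [258.  285.3] 228 [ 636.1 -118.1   17. ] ((634.8598022460938, -117.91693115234375), (33.45003128051758, 36.31925964355469), 48.4650764465332)
scene [377.3 310.1] 614 [816.3  -8.5  17. ] ((834.7237548828125, -8.19980525970459), (141.0336151123047, 30.46034049987793), 0.16948048770427704)
scene [345.  335.3] 741 [816.8 -90.5  17. ] ((834.64697265625, -89.43988037109375), (141.73109436035156, 30.687671661376953), 0.8443626165390015)
scene [308.6 363.5] 891 [ 817.6 -172.5   17. ] ((834.172607421875, -176.0225067138672), (30.629919052124023, 142.21739196777344), 85.95686340332031)
```

Both cameras agree on the pads, and they are 89.8 mm apart as they should be. The tray yaw is about -8.6°.

View pics/top_c1.png

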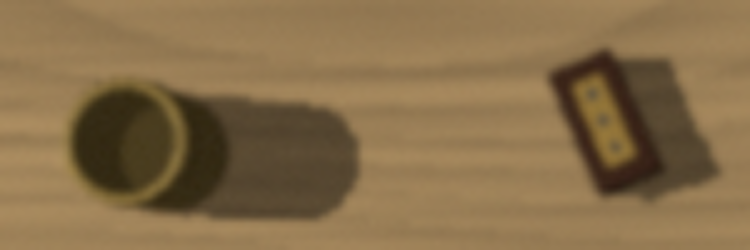

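View pics/scene_c1.png

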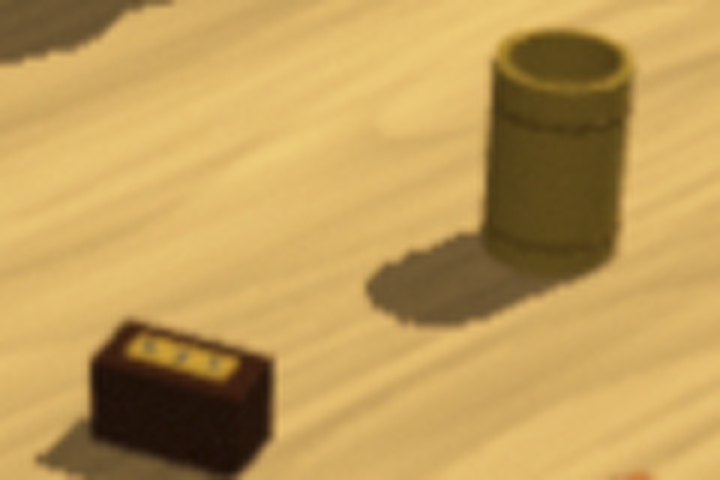

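View pics/top_c0.png

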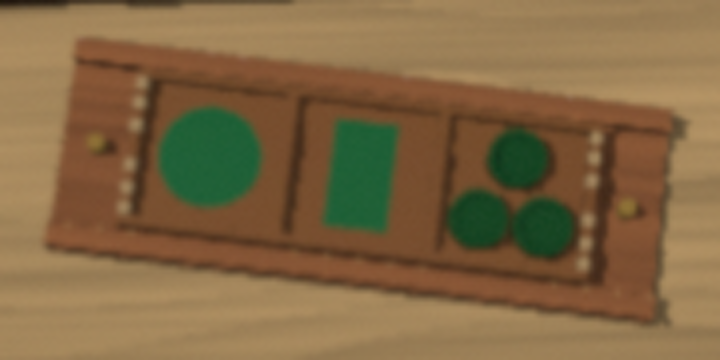

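```bash
python3 - <<'E'
from h import *
t=env.camera("top"); s=env.camera("scene")
f=lambda p,k,o:(np.array(p,float)+.5)/k-.5+o
b=toplane(t,f([(550,73),(607,48),(662,168),(605,193)],5,(120,220)),36)
print(b.round(1),b.mean(0)); 
for i in range(4): d=b[(i+1)%4]-b[i]; print(np.linalg.norm(d),np.degrees(np.arctan2(d[1],d[0])))
b=toplane(s,f([(128,320),(272,357),(236,398),(92,360)],6,(240,140)),36)
print(b.round(1),b.mean(0))
for i in range(4): d=b[(i+1)%4]-b[i]; print(np.linalg.norm(d),np.degrees(np.arctan2(d[1],d[0])))
# brass
for c,n in((t,"t"),(s,"s")):
    hsv=cv2.cvtColor(c["color"],cv2.COLOR_RGB2HSV)
    x,y=(225,228) if n=="t" else (252,190)
    sub=c["color"][y:y+32,x:x+36].astype(int)
    dark=(sub.sum(2)<(190 if n=="t" else 0))
    # cup rim
a=np.linspace(0,2*np.pi,200)
e=toplane(t,f([(128+60*np.cos(q),141+62*np.sin(q)) for q in a],5,(120,220)),85); print("cup t",e.mean(0),np.ptp(e,0))
e=toplane(s,f([(563+70*np.cos(q),62+34*np.sin(q)) for q in a],6,(240,140)),85); print("cup s",e.mean(0),np.ptp(e,0))
# overlays
bx=lambda cx,cy,yaw,z:np.array([[cx+np.cos(yaw)*u-np.sin(yaw)*v,cy+np.sin(yaw)*u+np.cos(yaw)*v,z] for u,v in((30,16),(-30,16),(-30,-16),(30,-16))])
E
```

```text
[[484.8  87.5  36. ]
 [495.4  61.5  36. ]
 [440.5  37.8  36. ]
 [430.   63.7  36. ]] [462.66181234  62.629028    36.        ]
28.1323903576276 -67.71087776043252
59.81168359664318 -156.70122967554659
27.929528239815742 112.152726406801
59.74913068219108 23.49447226313623
[[428.6  65.5  36. ]
 [482.   88.1  36. ]
 [493.3  60.5  36. ]
 [440.7  38.2  36. ]] [461.13822888  63.06291173  36.        ]
58.04438766665923 22.999900190213864
29.914345061945138 -67.7840910160005
57.11959873834394 -157.05071242067055
29.86553695171517 113.98891286501498
cup t [454.91304815 267.45110153  85.        ] [5.37993030e+01 5.31743410e+01 1.13686838e-13]
cup s [455.459051   266.71721693  85.        ] [53.59123204 60.12302204  0.        ]
```

Both cameras place the block at about (462, 63) with yaw 23° and the cup at about (455, 267). The measured sizes are close to the given ones. Next I'll write a planning helper.

```bash
cat > plan.py <<'E'
import sys; from h import *
from scipy.spatial.transform import Rotation as Ro
# x y z yaw(deg) of TCP target
def go(x,y,z,yaw):
    s=env.get_state(); R=Ro.from_euler("xyz",s["tcp_rot"]); T=Ro.from_euler("xyz",[np.pi,0,np.radians(yaw)])
    d=np.array([x,y,z])-s["ee_pos"]
    print("t",s["clock"],"pos",s["ee_pos"].round(1),"rot",np.degrees(s["tcp_rot"]).round(2),"F",s["contact_force"].round(1),"open",round(s["opening"],1))
    print("shift first (units)",(R.inv().apply(d)/25).round(3),"shift in new frame",(T.inv().apply(d)/25).round(3),"turn units",((R.inv()*T).as_rotvec()/.08).round(3))
go(*map(float,sys.argv[1:5]))
E
python3 plan.py 462 63 120 203
```

```text
t 0.3 pos [171.3 600.8 230.9] rot [-179.96   -0.    164.08] F [-0.3 -0.9 -0.5] open 85.1
shift first (units) [-17.081 -17.495   4.449] shift in new frame [ -2.298 -24.345   4.436] turn units [-9.00e-03 -4.00e-03 -8.49e+00]
```

```bash
python3 -m creep '{"grip":[0,0,0,0,0,0,0,0,0,0,0,0,0,0,0,0,0,0,0,0],"linear":[[-0.85,-0.87,0],[-0.85,-0.87,0],[-0.85,-0.87,0],[-0.85,-0.87,0],[-0.85,-0.87,0],[-0.85,-0.87,0],[-0.85,-0.87,0],[-0.85,-0.87,0],[-0.85,-0.87,0],[-0.85,-0.87,0],[-0.85,-0.87,0],[-0.85,-0.87,0],[-0.85,-0.87,0],[-0.85,-0.87,0],[-0.85,-0.87,0],[-0.85,-0.87,0],[-0.85,-0.87,0],[-0.85,-0.87,0],[-0.85,-0.87,0],[-0.85,-0.87,0]],"rotation":[[0,0,0],[0,0,0],[0,0,0],[0,0,0],[0,0,0],[0,0,0],[0,0,0],[0,0,0],[0,0,0],[0,0,0],[0,0,0],[0,0,0],[0,0,0],[0,0,0],[0,0,0],[0,0,0],[0,0,0],[0,0,0],[0,0,0],[0,0,0]]}' 40
python3 -m creep '{"grip":[0,0,0,0,0,0,0,0,0,0,0],"linear":[[0,0,0.5],[0,0,0.5],[0,0,0.5],[0,0,0.5],[0,0,0.5],[0,0,0.5],[0,0,0.5],[0,0,0.5],[0,0,0.4],[0,0,0],[0,0,0]],"rotation":[[0,0,-1],[0,0,-1],[0,0,-1],[0,0,-1],[0,0,-1],[0,0,-1],[0,0,-1],[0,0,-1],[0,0,-0.49],[0,0,0],[0,0,0]]}'
python3 plan.py 462 63 120 203
```

```text
clock: 2.3
ee_pos: [461.2, 65.0, 231.5]
tcp_rot: [3.141, 0.0, 2.864]
contact_force: [1.0, 0.7, 0.2]
opening: 85.6
clock: 3.4
ee_pos: [460.8, 66.1, 121.4]
tcp_rot: [3.142, -0.0, -2.741]
contact_force: [-0.2, 0.0, -0.7]
opening: 85.4
t 3.4 pos [460.8  66.1 121.4] rot [ 1.8000e+02 -1.0000e-02 -1.5705e+02] F [-0.2  0.  -0.7] open 85.4
shift first (units) [ 0.004 -0.135  0.057] shift in new frame [ 0.004 -0.135  0.057] turn units [ 0.001 -0.002 -0.012]
```

```bash
python3 -m creep '{"grip":[0,0,0,0,0,0,0,0,0,0],"linear":[[0,-0.13,0.5],[0,0,0.5],[0,0,0.5],[0,0,0.5],[0,0,0.5],[0,0,0.5],[0,0,0.5],[0,0,0.4],[0,0,0],[0,0,0]],"rotation":[[0,0,0],[0,0,0],[0,0,0],[0,0,0],[0,0,0],[0,0,0],[0,0,0],[0,0,0],[0,0,0],[0,0,0]]}'
python3 plan.py 462 63 6 203
python3 - <<'E'
from h import *
for n in("top","scene"):
    c=env.camera(n); p=proj(c,[462,63,20])[0].astype(int); x,y=p-np.array([50,40]); im=c["color"][y:y+80,x:x+100,::-1]
    cv2.imwrite(f"pics/pre_{n}.png",cv2.resize(im,None,fx=6,fy=6,interpolation=cv2.INTER_CUBIC))
E
```

```text
clock: 4.4
ee_pos: [462.0, 63.2, 23.6]
tcp_rot: [3.141, -0.0, -2.74]
contact_force: [-0.3, -0.3, -0.6]
opening: 85.5
t 4.4 pos [462.   63.2  23.6] rot [ 1.7999e+02 -2.0000e-02 -1.5700e+02] F [-0.3 -0.3 -0.6] open 85.5
shift first (units) [ 0.003 -0.006  0.704] shift in new frame [ 0.004 -0.006  0.704] turn units [ 0.002 -0.005  0.   ]
```

View pics/pre_scene.png

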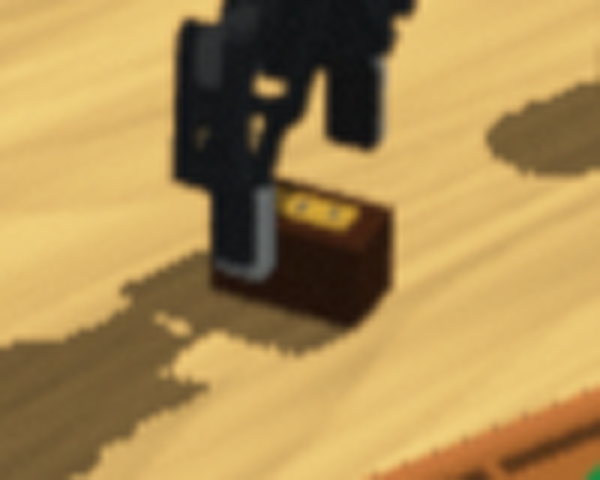

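View pics/pre_top.png

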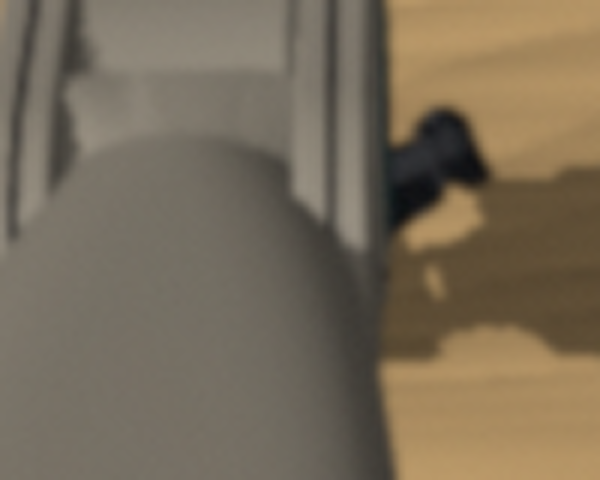

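The scene picture shows the open fingers on either side of the walnut block, clear of it. I'll go down the last 17 mm and close.

```bash
python3 -m creep '{"grip":[0,0,0,60,100,140,180,220,255,255,255,255,255,255],"linear":[[0,0,0.35],[0,0,0.35],[0,0,0],[0,0,0],[0,0,0],[0,0,0],[0,0,0],[0,0,0],[0,0,0],[0,0,0],[0,0,0],[0,0,0],[0,0,0],[0,0,0]],"rotation":[[0,0,0],[0,0,0],[0,0,0],[0,0,0],[0,0,0],[0,0,0],[0,0,0],[0,0,0],[0,0,0],[0,0,0],[0,0,0],[0,0,0],[0,0,0],[0,0,0]]}' 40
python3 plan.py 462 63 106 203
```

```text
clock: 5.9
ee_pos: [462.7, 63.1, 6.7]
tcp_rot: [-3.141, 0.001, -2.74]
contact_force: [0.8, 0.0, 5.0]
opening: 32.0
t 5.9 pos [462.7  63.1   6.7] rot [-1.7998e+02  5.0000e-02 -1.5700e+02] F [0.8 0.  5. ] open 32.0
shift first (units) [ 2.300e-02  3.000e-03 -3.972e+00] shift in new frame [ 0.027  0.005 -3.972] turn units [-0.005  0.012 -0.001]
```

The opening reads 32.0 mm, so the block is gripped across its width. Next I'll lift it, turn and carry it over.

```bash
python3 -m creep '{"grip":[255,255,255,255,255,255,255,255,255,255],"linear":[[0,0,-0.2],[0,0,-0.4],[0,0,-0.5],[0,0,-0.6],[0,0,-0.6],[0,0,-0.6],[0,0,-0.6],[0,0,-0.5],[0,0,0],[0,0,0]],"rotation":[[0,0,0],[0,0,0],[0,0,0],[0,0,0],[0,0,0],[0,0,0],[0,0,0],[0,0,0],[0,0,0],[0,0,0]]}' 40
python3 plan.py 638.7 -32 106 171.35
python3 - <<'E'
from h import *
c=env.camera("scene"); p=proj(c,[462,63,100])[0].astype(int); x,y=p-np.array([50,40]); im=c["color"][y:y+80,x:x+100,::-1]
cv2.imwrite(f"pics/lift.png",cv2.resize(im,None,fx=6,fy=6,interpolation=cv2.INTER_CUBIC)); print(x,y)
E
```

```text
clock: 6.9
ee_pos: [462.2, 63.2, 106.6]
tcp_rot: [-3.141, 0.001, -2.74]
contact_force: [-0.2, -0.4, -1.5]
opening: 31.6
t 6.9 pos [462.2  63.2 106.6] rot [-1.7998e+02  4.0000e-02 -1.5700e+02] F [-0.2 -0.4 -1.5] open 31.6
shift first (units) [-5.012 -6.263  0.029] shift in new frame [-7.553 -2.702  0.024] turn units [-1.000e-03  9.000e-03  6.905e+00]
220 133
```

View pics/lift.png

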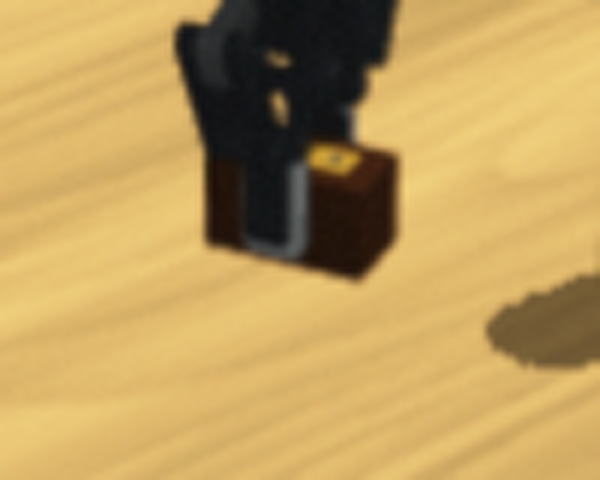

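The block came up level with the brass leaf up, gripped close to its middle.

```bash
python3 -m creep '{"grip":[255,255,255,255,255,255,255,255,255,255,255,255,255,255,255,255,255,255,255],"linear":[[-0.5,-0.62,0],[-0.5,-0.62,0],[-0.5,-0.62,0],[-0.5,-0.62,0],[-0.5,-0.62,0],[-0.5,-0.62,0],[-0.5,-0.62,0],[-0.5,-0.62,0],[-0.5,-0.62,0],[-0.5,-0.67,0],[0,0,0],[0,0,0],[0,0,0],[0,0,0],[0,0,0],[0,0,0],[0,0,0],[0,0,0],[0,0,0]],"rotation":[[0,0,0],[0,0,0],[0,0,0],[0,0,0],[0,0,0],[0,0,0],[0,0,0],[0,0,0],[0,0,0],[0,0,0],[0,0,0.8],[0,0,0.9],[0,0,0.9],[0,0,0.9],[0,0,0.9],[0,0,0.9],[0,0,0.9],[0,0,0.7],[0,0,0]]}'
python3 -m creep '{"grip":[255,255,255,255,255,255],"linear":[[0,0,0.5],[0,0,0.5],[0,0,0.5],[0,0,0.5],[0,0,0],[0,0,0]],"rotation":[[0,0,0],[0,0,0],[0,0,0],[0,0,0],[0,0,0],[0,0,0]]}'
python3 plan.py 638.7 -32 23.5 171.35
python3 - <<'E'
from h import *
for n in ("scene","top"):
    c=env.camera(n); p=proj(c,[640,-30,40])[0].astype(int); x,y=p-np.array([60,45]); im=c["color"][y:y+90,x:x+120,::-1]
    cv2.imwrite(f"pics/over_{n}.png",cv2.resize(im,None,fx=6,fy=6,interpolation=cv2.INTER_CUBIC)); print(x,y)
E
```

```text
clock: 8.85
ee_pos: [637.2, -31.7, 104.8]
tcp_rot: [-3.142, -0.003, 2.991]
contact_force: [-0.1, 0.6, -0.8]
opening: 31.7
clock: 9.45
ee_pos: [637.6, -31.7, 55.5]
tcp_rot: [-3.142, -0.002, 2.991]
contact_force: [-0.5, 1.1, 0.1]
opening: 31.4
t 9.45 pos [637.6 -31.7  55.5] rot [-1.8000e+02 -9.0000e-02  1.7138e+02] F [-0.5  1.1  0.1] open 31.4
shift first (units) [-0.046 -0.004  1.278] shift in new frame [-0.044 -0.004  1.278] turn units [-0.    -0.019  0.006]
235 210
219 120
```

View pics/over_scene.png

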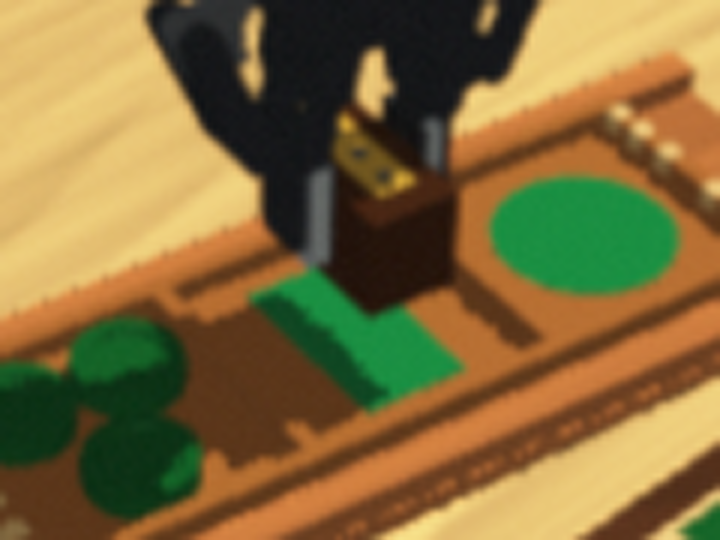

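View pics/over_top.png

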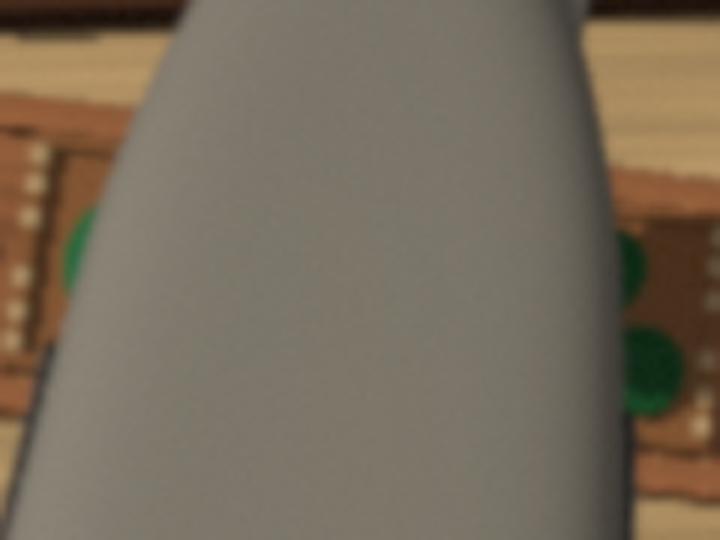

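```bash
python3 - <<'E'
from h import *
c=env.camera("scene"); st=env.get_state(); x,y,z=st["ee_pos"]; yaw=np.radians(-8.62)
im=cv2.imread("pics/over_scene.png")
P=[]
for zz in (z-6.7,z-6.7+36):
    q=np.array([[x+np.cos(yaw)*u-np.sin(yaw)*v,y+np.sin(yaw)*u+np.cos(yaw)*v,zz] for u,v in((30,16),(-30,16),(-30,-16),(30,-16))])
    p=(proj(c,q)-[235,210]+.5)*6-.5; print(p.round()); cv2.polylines(im,[p.round().astype(int)],True,(0,255,255),1)
q=np.array([[638.7+np.cos(yaw)*u-np.sin(yaw)*v,-32+np.sin(yaw)*u+np.cos(yaw)*v,17] for u,v in((33,19),(-33,19),(-33,-19),(33,-19))])
p=(proj(c,q)-[235,210]+.5)*6-.5;cv2.polylines(im,[p.round().astype(int)],True,(255,0,255),1)
cv2.imwrite("pics/over_ov.png",im)
E
```

```text
[[464. 283.]
 [349. 181.]
 [264. 215.]
 [376. 321.]]
[[469. 188.]
 [352.  87.]
 [265. 121.]
 [380. 225.]]
```

View pics/over_ov.png

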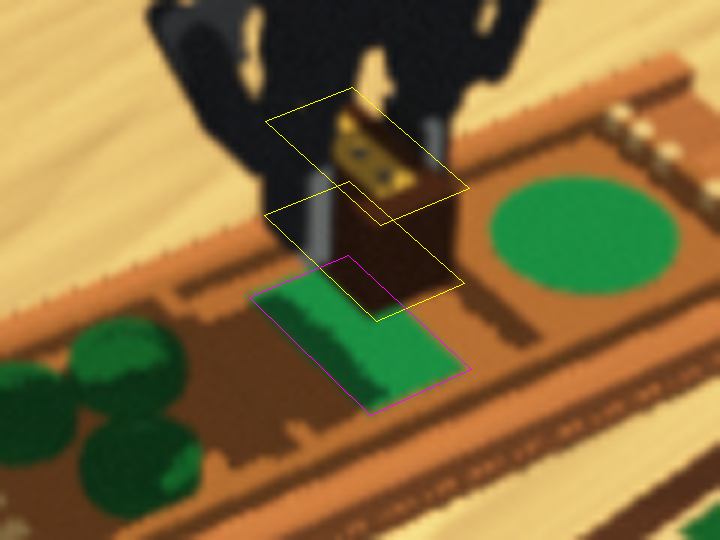

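In the picture the block sits about 1.7 mm toward -x of the pad centre beyond the 1.1 mm TCP error, so I'll shift it +2.8 mm along the tray's x while lowering.

```bash
python3 -m creep '{"grip":[255,255,255,255,255,255,255],"linear":[[-0.11,0.01,0.2],[0,0,0.3],[0,0,0.3],[0,0,0.2],[0,0,0.14],[0,0,0],[0,0,0]],"rotation":[[0,0,0],[0,0,0],[0,0,0],[0,0,0],[0,0,0],[0,0,0],[0,0,0]]}'
python3 plan.py 640.4 -32 23.7 171.35
python3 - <<'E'
from h import *
c=env.camera("scene"); x,y=235,210; im=c["color"][y:y+90,x:x+120,::-1]
cv2.imwrite(f"pics/low_scene.png",cv2.resize(im,None,fx=6,fy=6,interpolation=cv2.INTER_CUBIC))
E
```

```text
clock: 10.3
ee_pos: [640.9, -32.0, 27.7]
tcp_rot: [3.142, -0.0, 2.991]
contact_force: [0.2, -0.7, -0.8]
opening: 31.3
t 10.3 pos [640.9 -32.   27.7] rot [ 1.8000e+02 -1.0000e-02  1.7137e+02] F [ 0.2 -0.7 -0.8] open 31.3
shift first (units) [ 0.021 -0.004  0.162] shift in new frame [ 0.021 -0.004  0.162] turn units [ 0.    -0.001  0.004]
```

View pics/low_scene.png

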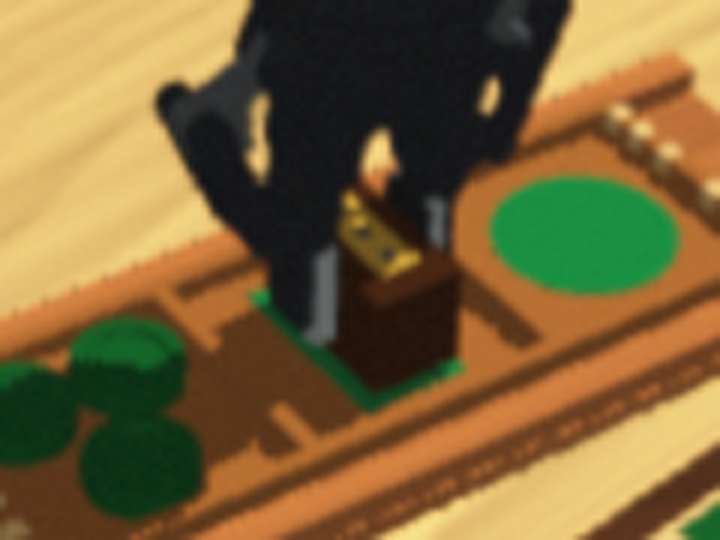

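It looks well over the pad. I'll lower it gently and watch for contact.

```bash
python3 -m creep '{"grip":[255,255,255],"linear":[[0,0,0.08],[0,0,0],[0,0,0]],"rotation":[[0,0,0],[0,0,0],[0,0,0]]}'
python3 -m creep '{"grip":[255,255,255],"linear":[[0,0,0.06],[0,0,0],[0,0,0]],"rotation":[[0,0,0],[0,0,0],[0,0,0]]}'
```

```text
clock: 10.65
ee_pos: [641.0, -32.0, 25.9]
tcp_rot: [3.142, 0.0, 2.991]
contact_force: [-0.2, -0.3, -0.9]
opening: 31.2
clock: 10.95
ee_pos: [640.9, -32.0, 24.3]
tcp_rot: [3.142, -0.0, 2.991]
contact_force: [0.1, 0.7, -0.7]
opening: 31.3
```

```bash
python3 -m creep '{"grip":[255,255,255],"linear":[[0,0,0.04],[0,0,0],[0,0,0]],"rotation":[[0,0,0],[0,0,0],[0,0,0]]}'

```

```text
clock: 11.25
ee_pos: [640.9, -32.0, 23.3]
tcp_rot: [-3.142, -0.0, 2.991]
contact_force: [-0.0, 0.3, -1.4]
opening: 31.4
```

```bash
python3 - <<'E'
from h import *
c=env.camera("scene"); x,y=235,210; im=cv2.resize(c["color"][y:y+90,x:x+120,::-1],None,fx=6,fy=6,interpolation=cv2.INTER_CUBIC)
cv2.imwrite(f"pics/low2_scene.png",im)
E
```

```text
(no output)
```

View pics/low2_scene.png

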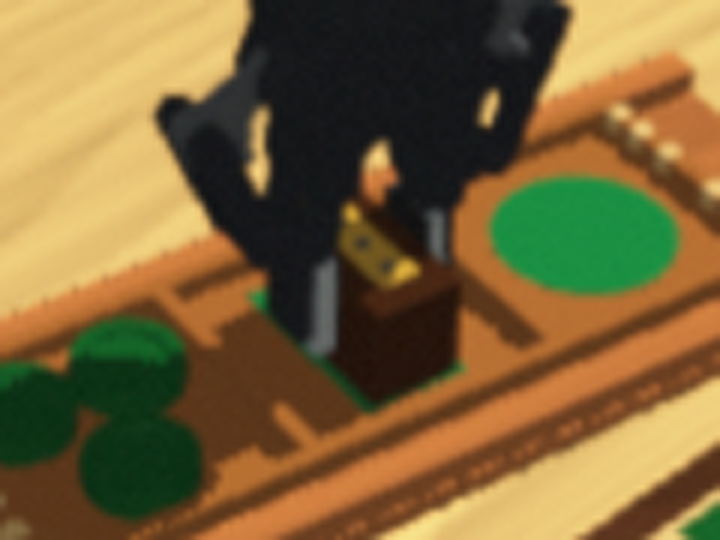

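```bash
python3 -m creep '{"grip":[255,255,255],"linear":[[0,0,0.03],[0,0,0],[0,0,0]],"rotation":[[0,0,0],[0,0,0],[0,0,0]]}'
python3 -m creep '{"grip":[255,255,255],"linear":[[0,0,0.03],[0,0,0],[0,0,0]],"rotation":[[0,0,0],[0,0,0],[0,0,0]]}'
```

```text
clock: 11.6
ee_pos: [641.1, -32.0, 22.7]
tcp_rot: [-3.142, 0.0, 2.991]
contact_force: [0.2, -0.4, 1.3]
opening: 31.7
clock: 11.9
ee_pos: [641.1, -32.0, 22.7]
tcp_rot: [-3.142, 0.0, 2.991]
contact_force: [-2.3, 0.2, 4.9]
opening: 31.5
```

Contact at 4.9 N. I'll release with a small opening and rise.

```bash
python3 -m creep '{"grip":[150,135,120,115,115,115,115,115,115,115,115,115,115,115],"linear":[[0,0,0],[0,0,0],[0,0,0],[0,0,0],[0,0,0],[0,0,-0.1],[0,0,-0.3],[0,0,-0.5],[0,0,-0.7],[0,0,-0.8],[0,0,-0.8],[0,0,-0.8],[0,0,-0.6],[0,0,-0.4]],"rotation":[[0,0,0],[0,0,0],[0,0,0],[0,0,0],[0,0,0],[0,0,0],[0,0,0],[0,0,0],[0,0,0],[0,0,0],[0,0,0],[0,0,0],[0,0,0],[0,0,0]]}'
python3 plan.py 455.2 267 150 171.35
```

```text
clock: 13.3
ee_pos: [641.9, -32.1, 149.3]
tcp_rot: [3.142, 0.003, 2.991]
contact_force: [-0.1, -1.0, -0.6]
opening: 46.8
t 13.3 pos [641.9 -32.1 149.3] rot [1.8000e+02 1.7000e-01 1.7137e+02] F [-0.1 -1.  -0.6] open 46.8
shift first (units) [ 9.18  10.709 -0.054] shift in new frame [ 9.184 10.705 -0.026] turn units [0.    0.038 0.005]
```

```bash
python3 -m creep '{"grip":[100,80,60,40,20,0,0,0,0,0,0,0,0,0,0,0,0,0],"linear":[[0.57,0.67,0],[0.57,0.67,0],[0.57,0.67,0],[0.57,0.67,0],[0.57,0.67,0],[0.57,0.67,0],[0.57,0.67,0],[0.57,0.67,0],[0.57,0.67,0],[0.57,0.67,0],[0.57,0.67,0],[0.57,0.67,0],[0.57,0.67,0],[0.57,0.67,0],[0.6,0.67,0],[0.6,0.67,0],[0,0,0],[0,0,0]],"rotation":[[0,0,0],[0,0,0],[0,0,0],[0,0,0],[0,0,0],[0,0,0],[0,0,0],[0,0,0],[0,0,0],[0,0,0],[0,0,0],[0,0,0],[0,0,0],[0,0,0],[0,0,0],[0,0,0],[0,0,0],[0,0,0]]}'
python3 plan.py 455.2 267 29 171.35
python3 - <<'E'
from h import *
for n in ("scene","top"):
    c=env.camera(n); p=proj(c,[640,-30,30])[0].astype(int); x,y=p-np.array([32,24]); im=cv2.resize(c["color"][y:y+48,x:x+64,::-1],None,fx=12,fy=12,interpolation=cv2.INTER_CUBIC)
    yaw=np.radians(-8.62)
    for z,h,w,col in ((17,33,19,(255,0,255)),(17,30,16,(0,255,255)),(53,30,16,(255,255,0))):
        q=np.array([[638.7+np.cos(yaw)*u-np.sin(yaw)*v,-32+np.sin(yaw)*u+np.cos(yaw)*v,z] for u,v in((h,w),(-h,w),(-h,-w),(h,-w))])
        pp=(proj(c,q)-[x,y]+.5)*12-.5; cv2.polylines(im,[pp.round().astype(int)],True,col,1)
    cv2.imwrite(f"pics/placed_{n}.png",im); print(x,y)
E
```

```text
clock: 15.1
ee_pos: [452.4, 267.8, 146.0]
tcp_rot: [-3.14, -0.001, 2.993]
contact_force: [-0.4, -0.1, 0.7]
opening: 85.6
t 15.1 pos [452.4 267.8 146. ] rot [-1.7993e+02 -7.0000e-02  1.7150e+02] F [-0.4 -0.1  0.7] open 85.6
shift first (units) [-0.122 -0.01   4.681] shift in new frame [-0.116 -0.015  4.681] turn units [-0.016 -0.016  0.033]
263 235
247 142
```

View pics/placed_scene.png

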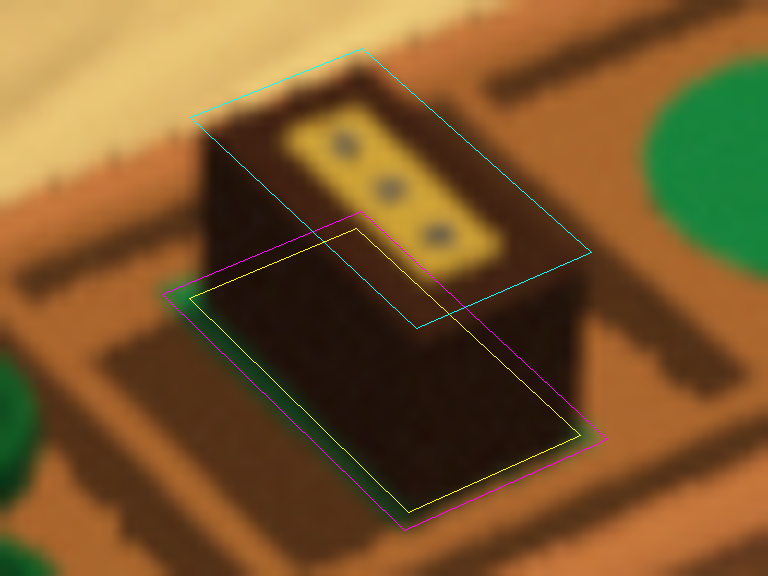

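View pics/placed_top.png

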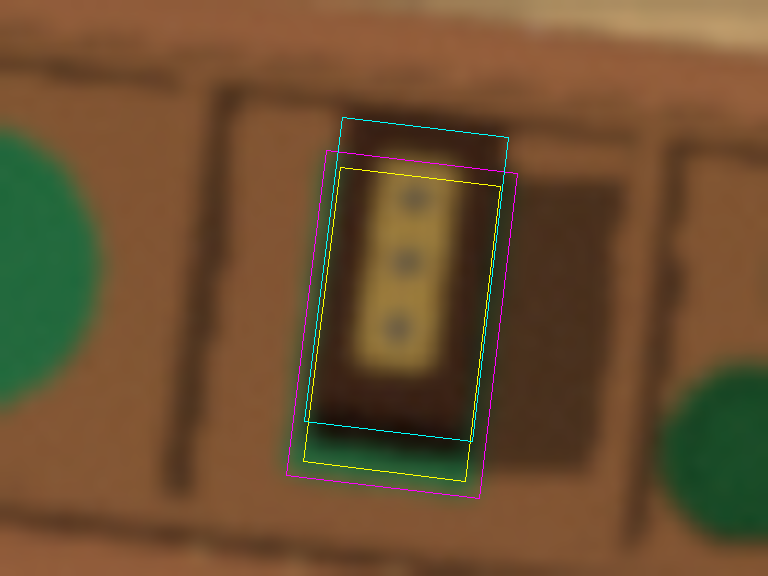

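Both cameras show the block lying flat, leaf up, aligned with the pad. They disagree slightly on x (scene about +0.7 mm, top about +3 mm), so I'll measure the visible felt strips properly.

```bash
cat > strips.py <<'E'
from h import *
yaw=np.radians(-8.62); C=np.array([638.7,-32]); ex=np.array([np.cos(yaw),np.sin(yaw)]); ey=np.array([-ex[1],ex[0]])
ims={}
for n in ("scene","top"):
    c=env.camera(n); u=np.arange(-60,60.01,.5); U,V=np.meshgrid(u,u,indexing="ij")
    im=c["color"].astype(np.float32); g=im[:,:,1]-im[:,:,0]  # green minus red
    def samp(z):
        X=np.c_[(C+U.reshape(-1,1)*ex+V.reshape(-1,1)*ey),np.full(U.size,z)]
        p=proj(c,X).astype(np.float32)
        return cv2.remap(g,p[:,0].reshape(U.shape),p[:,1].reshape(U.shape),cv2.INTER_LINEAR),cv2.remap(im,p[:,0].reshape(U.shape),p[:,1].reshape(U.shape),cv2.INTER_LINEAR)
    G,_=samp(17)
    k=np.abs(u)<=10
    print(n,"along x"); 
    for a in np.arange(-45,45,1.5):
        if 24<abs(a)<42: print(a,round(float(G[np.argmin(abs(u-a)),k].mean())),end="; ")
    print("\nalong y")
    k=np.abs(u)<=20
    for a in np.arange(-30,30,1.5):
        if 12<abs(a)<26: print(a,round(float(G[k,np.argmin(abs(u-a))].mean())),end="; ")
    print()
    _,I=samp(53)
    br=(I[:,:,1]-I[:,:,2]); m=(np.abs(U)<28)&(np.abs(V)<14)
    w=np.clip(br-30,0,None)*m
    print("brass centroid",(w*U).sum()/w.sum(),(w*V).sum()/w.sum(), w.max())
    uv=np.argwhere(w>0.5*w.max()); pts=np.float32(np.c_[u[uv[:,0]],u[uv[:,1]]]); print(cv2.minAreaRect(pts))
E
python3 strips.py
```

```text
scene along x
-40.5 -23; -39.0 -22; -37.5 -20; -36.0 -18; -34.5 -17; -33.0 -17; -31.5 -16; -30.0 -16; -28.5 -16; -27.0 -16; -25.5 -16; 25.5 -16; 27.0 -15; 28.5 -13; 30.0 -14; 31.5 -25; 33.0 -43; 34.5 -58; 36.0 -66; 37.5 -67; 39.0 -62; 40.5 -54; 
along y
-25.5 -34; -24.0 -33; -22.5 -29; -21.0 -16; -19.5 7; -18.0 26; -16.5 23; -15.0 6; -13.5 -8; 13.5 -23; 15.0 -23; 16.5 -24; 18.0 -25; 19.5 -25; 21.0 -26; 22.5 -26; 24.0 -27; 25.5 -28; 
brass centroid 0.8576200772378584 -0.6017947834839932 76.80762
((1.803009033203125, -0.5917515754699707), (14.188970565795898, 40.59545135498047), 88.40885925292969)
top along x
-40.5 -45; -39.0 -45; -37.5 -43; -36.0 -38; -34.5 -24; -33.0 -1; -31.5 25; -30.0 45; -28.5 50; -27.0 42; -25.5 25; 25.5 -25; 27.0 -26; 28.5 -27; 30.0 -27; 31.5 -27; 33.0 -26; 34.5 -25; 36.0 -24; 37.5 -24; 39.0 -24; 40.5 -25; 
along y
-25.5 -25; -24.0 -25; -22.5 -23; -21.0 -19; -19.5 -11; -18.0 -2; -16.5 2; -15.0 -4; -13.5 -14; 13.5 -17; 15.0 -8; 16.5 2; 18.0 4; 19.5 -5; 21.0 -22; 22.5 -36; 24.0 -43; 25.5 -45; 
brass centroid 2.7019005605818545 0.3626106349349788 32.0
((3.0, 0.25), (13.5, 39.0), 90.0)
```

The felt strips show it directly: about 7 mm of felt is visible at the -x end and none at +x, and y is centred. The block is roughly 3 mm too far toward +x. I'll go back and regrip to fix this before touching the cup.

```bash
python3 plan.py 641.1 -32 150 171.35
python3 -m creep '{"grip":[10,30,50,70,90,110,115,115,115,115,115,115,115,115,115,115,115,115],"linear":[[-0.58,-0.67,0],[-0.58,-0.67,0],[-0.58,-0.67,0],[-0.58,-0.67,0],[-0.58,-0.67,0],[-0.58,-0.67,0],[-0.58,-0.67,0],[-0.58,-0.67,0],[-0.58,-0.67,0],[-0.58,-0.67,0],[-0.58,-0.67,0],[-0.58,-0.67,0],[-0.58,-0.67,0],[-0.58,-0.67,0],[-0.58,-0.67,0],[-0.57,-0.67,0],[0,0,0],[0,0,0]],"rotation":[[0,0,0],[0,0,0],[0,0,0],[0,0,0],[0,0,0],[0,0,0],[0,0,0],[0,0,0],[0,0,0],[0,0,0],[0,0,0],[0,0,0],[0,0,0],[0,0,0],[0,0,0],[0,0,0],[0,0,0],[0,0,0]]}'
python3 plan.py 641.1 -32 23.5 171.35
```

```text
t 15.3 pos [454.3 266.9 146.6] rot [-1.7998e+02 -1.0000e-02  1.7133e+02] F [-0.3 -0.1 -0.3] open 85.5
shift first (units) [ -9.19  -10.692  -0.132] shift in new frame [ -9.185 -10.696  -0.135] turn units [-0.005 -0.002 -0.005]
clock: 17.1
ee_pos: [643.3, -33.0, 146.6]
tcp_rot: [3.141, -0.001, 2.99]
contact_force: [-1.1, 0.5, 0.3]
opening: 46.9
t 17.1 pos [643.3 -33.  146.6] rot [ 1.7997e+02 -4.0000e-02  1.7131e+02] F [-1.1  0.5  0.3] open 46.9
shift first (units) [0.091 0.022 4.924] shift in new frame [0.094 0.024 4.924] turn units [ 0.006 -0.008 -0.008]
```

```bash
python3 -m creep '{"grip":[115,115,115,115,115,115,115,115],"linear":[[0.04,0.02,0.5],[0,0,0.6],[0,0,0.7],[0,0,0.7],[0,0,0.5],[0,0,0.3],[0,0,0],[0,0,0]],"rotation":[[0,0,0],[0,0,0],[0,0,0],[0,0,0],[0,0,0],[0,0,0],[0,0,0],[0,0,0]]}'
python3 plan.py 641.1 -32 23.5 171.35
```

```text
clock: 17.9
ee_pos: [642.4, -31.5, 64.5]
tcp_rot: [3.142, 0.0, 2.991]
contact_force: [0.4, 0.2, -0.1]
opening: 47.0
t 17.9 pos [642.4 -31.5  64.5] rot [1.8000e+02 2.0000e-02 1.7139e+02] F [ 0.4  0.2 -0.1] open 47.0
shift first (units) [ 0.051 -0.027  1.639] shift in new frame [ 0.05  -0.027  1.639] turn units [0.    0.004 0.008]
```

Next I'll descend, grip lightly, lift 3 mm and shift 3 mm toward -x (tool +x).

```bash
python3 -m creep '{"grip":[115,115,115,115,115,115,115,140,170,200,255,255,255,255],"linear":[[0.05,-0.02,0.3],[0,0,0.4],[0,0,0.4],[0,0,0.3],[0,0,0.22],[0,0,0],[0,0,0],[0,0,0],[0,0,0],[0,0,0],[0,0,0],[0,0,0],[0,0,0],[0,0,0]],"rotation":[[0,0,0],[0,0,0],[0,0,0],[0,0,0],[0,0,0],[0,0,0],[0,0,0],[0,0,0],[0,0,0],[0,0,0],[0,0,0],[0,0,0],[0,0,0],[0,0,0]]}' 30
python3 plan.py 638.1 -32 26.5 171.35
```

```text
clock: 19.3
ee_pos: [641.6, -32.1, 24.5]
tcp_rot: [-3.142, 0.001, 2.991]
contact_force: [0.2, -0.5, 3.9]
opening: 31.0
t 19.3 pos [641.6 -32.1  24.5] rot [-1.8000e+02  8.0000e-02  1.7137e+02] F [ 0.2 -0.5  3.9] open 31.0
shift first (units) [ 0.139 -0.017 -0.081] shift in new frame [ 0.14  -0.017 -0.081] turn units [-0.     0.017  0.004]
```

```bash
python3 -m creep '{"grip":[255,255,255,255,255,255,255],"linear":[[0,0,-0.12],[0,0,0],[0.06,0,0],[0.07,0,0],[0,0,0],[0,0,0],[0,0,0]],"rotation":[[0,0,0],[0,0,0],[0,0,0],[0,0,0],[0,0,0],[0,0,0],[0,0,0]]}'
python3 plan.py 638.4 -31.6 24.5 171.35
```

```text
clock: 20.0
ee_pos: [637.7, -31.5, 26.7]
tcp_rot: [-3.142, -0.0, 2.991]
contact_force: [-0.2, -0.3, -0.2]
opening: 31.9
t 20.0 pos [637.7 -31.5  26.7] rot [-180.     -0.    171.37] F [-0.2 -0.3 -0.2] open 31.9
shift first (units) [-0.028  0.     0.09 ] shift in new frame [-0.028  0.     0.09 ] turn units [-0.    -0.001  0.004]
```

```bash
python3 -m creep '{"grip":[255,255,255,255],"linear":[[-0.02,0,0.06],[0,0,0.04],[0,0,0],[0,0,0]],"rotation":[[0,0,0],[0,0,0],[0,0,0],[0,0,0]]}'
python3 plan.py 638.4 -31.6 24.5 171.35; python3 strips.py | head -5
```

```text
clock: 20.4
ee_pos: [638.4, -31.6, 24.5]
tcp_rot: [-3.142, 0.0, 2.991]
contact_force: [-0.2, -0.4, 0.5]
opening: 31.4
t 20.4 pos [638.4 -31.6  24.5] rot [-1.8000e+02  2.0000e-02  1.7137e+02] F [-0.2 -0.4  0.5] open 31.4
shift first (units) [ 0.001  0.001 -0.001] shift in new frame [ 0.001  0.001 -0.001] turn units [-0.001  0.004  0.005]
scene along x
-40.5 -3; -39.0 -2; -37.5 0; -36.0 1; -34.5 1; -33.0 2; -31.5 2; -30.0 2; -28.5 2; -27.0 2; -25.5 1; 25.5 -7; 27.0 12; 28.5 37; 30.0 43; 31.5 18; 33.0 -23; 34.5 -54; 36.0 -68; 37.5 -70; 39.0 -66; 40.5 -58; 
along y
-25.5 -37; -24.0 -36; -22.5 -31; -21.0 -17; -19.5 6; -18.0 22; -16.5 18; -15.0 4; -13.5 -5; 13.5 -23; 15.0 -23; 16.5 -22; 18.0 -23; 19.5 -24; 21.0 -25; 22.5 -27; 24.0 -30; 25.5 -33; 
brass centroid 3.7317806804001306 0.8443824173340123 76.42578strips.py:24: RuntimeWarning: invalid value encountered in scalar divide
  print("brass centroid",(w*U).sum()/w.sum(),(w*V).sum()/w.sum(), w.max())
```

```bash
python3 -m creep '{"grip":[255,255,255],"linear":[[0,0,0.03],[0,0,0.02],[0,0,0]],"rotation":[[0,0,0],[0,0,0],[0,0,0]]}'
```

```text
clock: 20.8
ee_pos: [638.4, -31.6, 24.5]
tcp_rot: [-3.141, 0.001, 2.991]
contact_force: [-2.1, -0.1, 7.8]
opening: 31.4
```

In contact at 7.8 N. I'll release, rise and go back over to the cup.

```bash
python3 -m creep '{"grip":[255,150,135,120,115,115,115,115,115,115,115,115,115,115,115],"linear":[[0,0,-0.02],[0,0,0],[0,0,0],[0,0,0],[0,0,0],[0,0,0],[0,0,-0.1],[0,0,-0.3],[0,0,-0.5],[0,0,-0.7],[0,0,-0.8],[0,0,-0.8],[0,0,-0.8],[0,0,-0.6],[0,0,-0.4]],"rotation":[[0,0,0],[0,0,0],[0,0,0],[0,0,0],[0,0,0],[0,0,0],[0,0,0],[0,0,0],[0,0,0],[0,0,0],[0,0,0],[0,0,0],[0,0,0],[0,0,0],[0,0,0]]}'
python3 -m creep '{"grip":[100,80,60,40,20,0,0,0,0,0,0,0,0,0,0,0,0,0],"linear":[[0.56,0.67,0],[0.56,0.67,0],[0.56,0.67,0],[0.56,0.67,0],[0.56,0.67,0],[0.56,0.67,0],[0.56,0.67,0],[0.56,0.67,0],[0.56,0.67,0],[0.56,0.67,0],[0.56,0.67,0],[0.56,0.67,0],[0.56,0.67,0],[0.56,0.67,0],[0.56,0.67,0],[0.56,0.67,0],[0,0,0],[0,0,0]],"rotation":[[0,0,0],[0,0,0],[0,0,0],[0,0,0],[0,0,0],[0,0,0],[0,0,0],[0,0,0],[0,0,0],[0,0,0],[0,0,0],[0,0,0],[0,0,0],[0,0,0],[0,0,0],[0,0,0],[0,0,0],[0,0,0]]}'
python3 strips.py; python3 plan.py 455.2 267 29 171.35
python3 - <<'E'
from h import *
ims=[]
for n in ("scene","top"):
    c=env.camera(n); p=proj(c,[640,-30,30])[0].astype(int); x,y=p-np.array([32,24]); ims.append(cv2.resize(c["color"][y:y+48,x:x+64,::-1],None,fx=6,fy=6,interpolation=cv2.INTER_CUBIC))
cv2.imwrite("pics/placed2.png",np.hstack(ims))
E
```

```text
clock: 22.3
ee_pos: [639.2, -31.7, 151.1]
tcp_rot: [3.142, 0.003, 2.991]
contact_force: [0.2, 0.3, -0.4]
opening: 46.7
clock: 24.1
ee_pos: [455.1, 267.4, 147.8]
tcp_rot: [-3.14, -0.001, 2.993]
contact_force: [0.1, 0.3, 0.2]
opening: 85.1
scene along x
-40.5 -19; -39.0 -18; -37.5 -17; -36.0 -16; -34.5 -16; -33.0 -16; -31.5 -16; -30.0 -16; -28.5 -16; -27.0 -15; -25.5 -16; 25.5 -8; 27.0 10; 28.5 33; 30.0 39; 31.5 16; 33.0 -21; 34.5 -50; 36.0 -64; 37.5 -67; 39.0 -62; 40.5 -54; 
along y
-25.5 -34; -24.0 -34; -22.5 -29; -21.0 -16; -19.5 7; -18.0 25; -16.5 22; -15.0 4; -13.5 -9; 13.5 -22; 15.0 -22; 16.5 -23; 18.0 -23; 19.5 -24; 21.0 -25; 22.5 -26; 24.0 -29; 25.5 -31; 
brass centroid -1.603551550407415 -0.5413031441354971 77.8125
((-1.3033332824707031, -0.5032243728637695), (14.539030075073242, 40.568321228027344), 89.06080627441406)
top along x
-40.5 -45; -39.0 -45; -37.5 -43; -36.0 -38; -34.5 -26; -33.0 -7; -31.5 10; -30.0 19; -28.5 15; -27.0 4; -25.5 -7; 25.5 -27; 27.0 -27; 28.5 -27; 30.0 -25; 31.5 -24; 33.0 -24; 34.5 -24; 36.0 -26; 37.5 -28; 39.0 -31; 40.5 -32; 
along y
-25.5 -25; -24.0 -25; -22.5 -23; -21.0 -19; -19.5 -11; -18.0 -2; -16.5 2; -15.0 -5; -13.5 -15; 13.5 -18; 15.0 -9; 16.5 1; 18.0 3; 19.5 -6; 21.0 -23; 22.5 -36; 24.0 -43; 25.5 -45; 
brass centroid -0.30737668069272994 0.4498758367050253 32.816406
((-0.25, 0.5), (13.0, 39.5), 90.0)
t 24.2 pos [456.3 266.8 148.1] rot [-1.7995e+02 -3.0000e-02  1.7139e+02] F [-0.6  0.2  0.4] open 85.4
shift first (units) [0.042 0.007 4.765] shift in new frame [4.500e-02 3.000e-03 4.765e+00] turn units [-0.01  -0.008  0.008]
```

View pics/placed2.png

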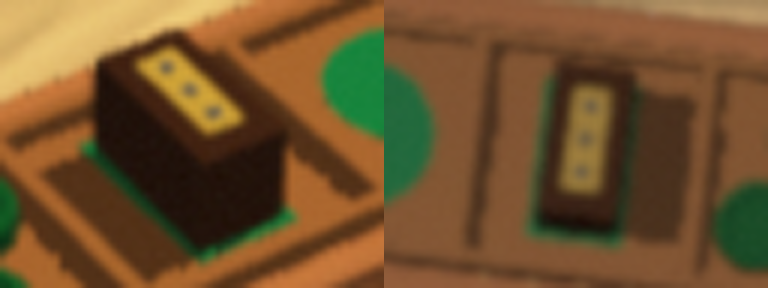

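Felt now shows on all four sides: at both long sides and the -x end in the top view, and at +x in the scene view. The block is centred within about 1 mm. On to the cup.

```bash
python3 -m creep '{"grip":[0,0,0,0,0,0,0,0,0],"linear":[[0.04,0,0.4],[0,0,0.4],[0,0,0.4],[0,0,0.4],[0,0,0.4],[0,0,0.4],[0,0,0.3],[0,0,0],[0,0,0]],"rotation":[[0,0,0],[0,0,0],[0,0,0],[0,0,0],[0,0,0],[0,0,0],[0,0,0],[0,0,0],[0,0,0]]}'
python3 plan.py 455.2 267 29 171.35
python3 - <<'E'
from h import *
c=env.camera("scene"); p=proj(c,[455,267,50])[0].astype(int); x,y=p-np.array([50,40]); im=c["color"][y:y+80,x:x+100,::-1]
cv2.imwrite(f"pics/precup.png",cv2.resize(im,None,fx=6,fy=6,interpolation=cv2.INTER_CUBIC))
E
```

```text
clock: 25.2
ee_pos: [456.0, 267.2, 81.0]
tcp_rot: [-3.141, -0.0, 2.991]
contact_force: [0.3, 0.4, -0.2]
opening: 85.3
t 25.2 pos [456.  267.2  81. ] rot [-1.7999e+02 -1.0000e-02  1.7137e+02] F [ 0.3  0.4 -0.2] open 85.3
shift first (units) [ 0.031 -0.011  2.079] shift in new frame [ 0.031 -0.011  2.079] turn units [-0.002 -0.002  0.005]
```

View pics/precup.png

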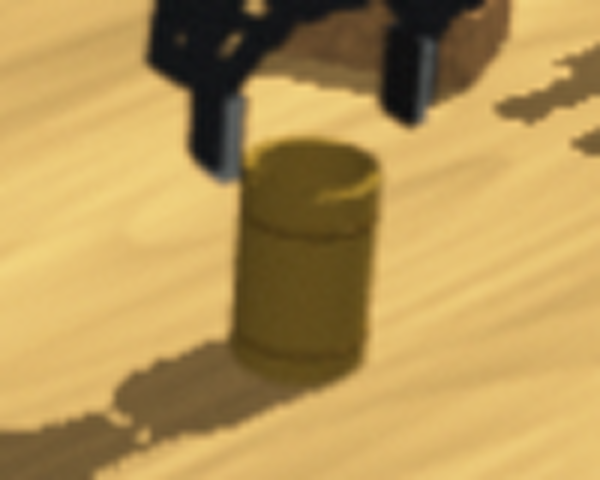

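The open fingers line up on either side of the cup mouth. I'll descend 52 mm and close.

```bash
python3 -m creep '{"grip":[0,0,0,0,0,0,0,30,60,80,100,130,160,200,200,200,200],"linear":[[0.03,-0.01,0.3],[0,0,0.4],[0,0,0.4],[0,0,0.4],[0,0,0.35],[0,0,0.2],[0,0,0],[0,0,0],[0,0,0],[0,0,0],[0,0,0],[0,0,0],[0,0,0],[0,0,0],[0,0,0],[0,0,0],[0,0,0]],"rotation":[[0,0,0],[0,0,0],[0,0,0],[0,0,0],[0,0,0],[0,0,0],[0,0,0],[0,0,0],[0,0,0],[0,0,0],[0,0,0],[0,0,0],[0,0,0],[0,0,0],[0,0,0],[0,0,0],[0,0,0]]}' 40
python3 plan.py 455.2 267 129 171.35
```

```text
clock: 26.95
ee_pos: [456.1, 267.7, 30.9]
tcp_rot: [3.14, 0.002, 2.991]
contact_force: [-0.7, 0.9, 6.2]
opening: 55.9
t 26.95 pos [456.1 267.7  30.9] rot [1.7990e+02 9.0000e-02 1.7138e+02] F [-0.7  0.9  6.2] open 55.9
shift first (units) [ 0.027 -0.028 -3.926] shift in new frame [ 0.033 -0.035 -3.926] turn units [0.022 0.019 0.007]
```

```bash
python3 -m creep '{"grip":[200,200,200,200,200,200,200,200,200],"linear":[[0,0,-0.2],[0,0,-0.4],[0,0,-0.6],[0,0,-0.6],[0,0,-0.6],[0,0,-0.6],[0,0,-0.5],[0,0,-0.3],[0,0,0]],"rotation":[[0,0,0],[0,0,0],[0,0,0],[0,0,0],[0,0,0],[0,0,0],[0,0,0],[0,0,0],[0,0,0]]}'
python3 plan.py 652.2 56.8 129 171.35
python3 - <<'E'
from h import *
c=env.camera("scene"); im=c["color"][:,:,::-1]
p=proj(c,[455,267,140])[0].astype(int); x,y=p-np.array([50,40]);y=max(y,0)
cv2.imwrite(f"pics/liftcup.png",cv2.resize(im[y:y+80,x:x+100],None,fx=6,fy=6))
E
```

```text
clock: 27.85
ee_pos: [456.0, 267.3, 126.0]
tcp_rot: [3.141, 0.002, 2.991]
contact_force: [-0.4, -0.3, -1.3]
opening: 55.7
t 27.85 pos [456.  267.3 126. ] rot [1.7994e+02 1.1000e-01 1.7137e+02] F [-0.4 -0.3 -1.3] open 55.7
shift first (units) [-9.022 -7.147 -0.109] shift in new frame [-9.025 -7.144 -0.119] turn units [0.013 0.024 0.004]
```

View pics/liftcup.png

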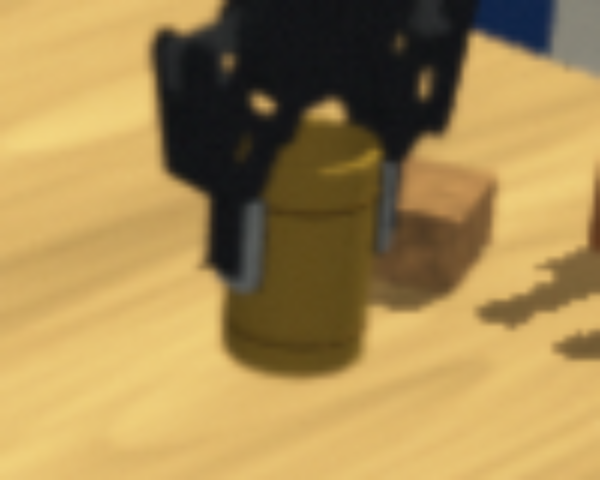

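The cup is held upright and clear of the bench. Next I'll carry it to the round pad.

```bash
python3 -m creep '{"grip":[200,200,200,200,200,200,200,200,200,200,200,200,200,200,200,200,200,200,200],"linear":[[-0.3,-0.24,0],[-0.6,-0.48,0],[-0.6,-0.48,0],[-0.6,-0.48,0],[-0.6,-0.48,0],[-0.6,-0.48,0],[-0.6,-0.48,0],[-0.6,-0.48,0],[-0.6,-0.48,0],[-0.6,-0.48,0],[-0.6,-0.48,0],[-0.6,-0.48,0],[-0.6,-0.48,0],[-0.6,-0.48,0],[-0.6,-0.48,0],[-0.3,-0.22,0],[0,0,0],[0,0,0],[0,0,0]],"rotation":[[0,0,0],[0,0,0],[0,0,0],[0,0,0],[0,0,0],[0,0,0],[0,0,0],[0,0,0],[0,0,0],[0,0,0],[0,0,0],[0,0,0],[0,0,0],[0,0,0],[0,0,0],[0,0,0],[0,0,0],[0,0,0],[0,0,0]]}'
python3 plan.py 652.2 56.8 70 171.35
```

```text
clock: 29.8
ee_pos: [650.0, 56.4, 124.7]
tcp_rot: [3.141, -0.001, 2.992]
contact_force: [1.2, 0.1, -0.5]
opening: 55.5
t 29.8 pos [650.   56.4 124.7] rot [ 1.7999e+02 -6.0000e-02  1.7142e+02] F [ 1.2  0.1 -0.5] open 55.5
shift first (units) [-0.088  0.028  2.187] shift in new frame [-0.086  0.029  2.187] turn units [ 0.002 -0.012  0.015]
```

```bash
python3 -m creep '{"grip":[200,200,200,200,200,200,200,200,200,200],"linear":[[-0.05,0.02,0.2],[0,0,0.4],[0,0,0.5],[0,0,0.5],[0,0,0.5],[0,0,0.4],[0,0,0.2],[0,0,0],[0,0,0],[0,0,0]],"rotation":[[0,0,0],[0,0,0],[0,0,0],[0,0,0],[0,0,0],[0,0,0],[0,0,0],[0,0,0],[0,0,0],[0,0,0]]}'
python3 plan.py 652.2 56.8 48 171.35
cat > cup.py <<'E'
import sys
from h import *
st=env.get_state()["ee_pos"]; zb=float(sys.argv[1])
c=env.camera("scene"); x,y=300,195; im=cv2.resize(c["color"][y:y+80,x:x+80,::-1],None,fx=7,fy=7,interpolation=cv2.INTER_CUBIC)
a=np.linspace(0,2*np.pi,120)
def ring(cx,cy,z,r,col):
    q=np.c_[cx+r*np.cos(a),cy+r*np.sin(a),np.full(120,z)]
    p=(proj(c,q)-[x,y]+.5)*7-.5; cv2.polylines(im,[p.round().astype(int)],True,col,1)
ring(652.2,56.8,17,31,(255,0,255)); ring(652.2,56.8,17,28,(0,255,255))
ring(652.2,56.8,zb,28,(255,255,0)); ring(652.2,56.8,zb+85,28,(255,255,0))
cv2.imwrite(sys.argv[2],im)
E
python3 cup.py 24 pics/cuplow.png
```

```text
clock: 30.8
ee_pos: [652.8, 56.1, 58.2]
tcp_rot: [3.141, 0.002, 2.991]
contact_force: [0.2, 0.7, -1.0]
opening: 56.0
t 30.8 pos [652.8  56.1  58.2] rot [1.7999e+02 9.0000e-02 1.7137e+02] F [ 0.2  0.7 -1. ] open 56.0
shift first (units) [0.03  0.026 0.406] shift in new frame [0.03  0.026 0.406] turn units [0.003 0.02  0.004]
```

View pics/cuplow.png

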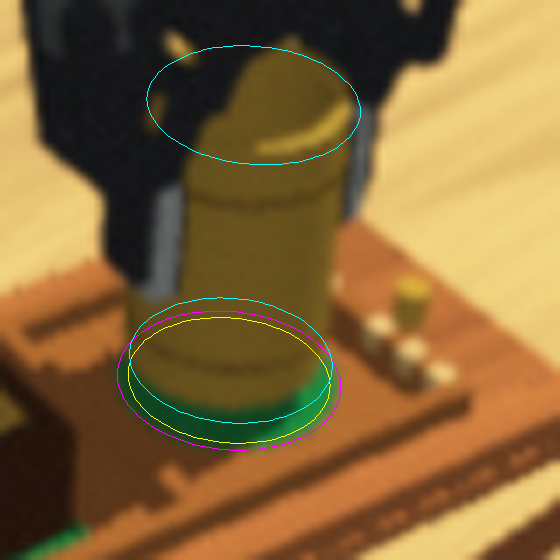

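The cup's outline lines up with the pad horizontally and sits about 10 mm above it. I'll lower it gently.

```bash
python3 -m creep '{"grip":[200,200,200,200,200],"linear":[[0.01,0.02,0.1],[0,0,0.15],[0,0,0.07],[0,0,0],[0,0,0]],"rotation":[[0,0,0],[0,0,0],[0,0,0],[0,0,0],[0,0,0]]}'
python3 -m creep '{"grip":[200,200,200],"linear":[[0,0,0.05],[0,0,0],[0,0,0]],"rotation":[[0,0,0],[0,0,0],[0,0,0]]}'
python3 cup.py 17 pics/cuplow2.png
```

```text
clock: 31.35
ee_pos: [651.7, 56.6, 49.1]
tcp_rot: [-3.142, -0.0, 2.991]
contact_force: [0.2, -0.5, -1.6]
opening: 55.6
clock: 31.65
ee_pos: [651.9, 56.6, 48.1]
tcp_rot: [-3.142, 0.0, 2.991]
contact_force: [-0.3, -0.4, -2.1]
opening: 55.7
```

View pics/cuplow2.png

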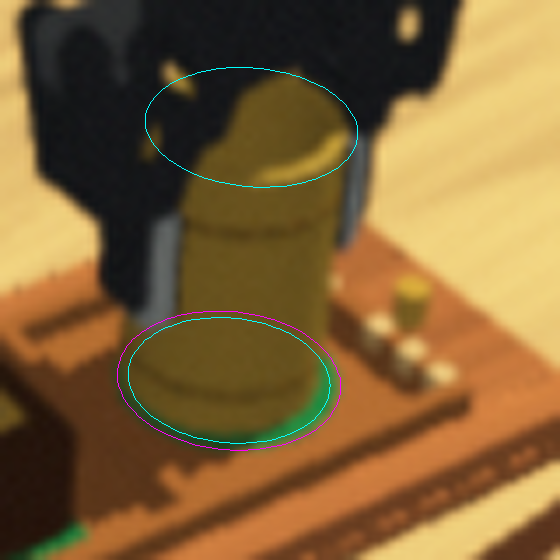

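```bash
python3 -m creep '{"grip":[200,200,200,200],"linear":[[-0.04,0.01,0.03],[0,0,0],[0,0,0],[0,0,0]],"rotation":[[0,0,0],[0,0,0],[0,0,0],[0,0,0]]}'
python3 -m creep '{"grip":[200,200,200],"linear":[[0,0,0.03],[0,0,0],[0,0,0]],"rotation":[[0,0,0],[0,0,0],[0,0,0]]}'
```

```text
clock: 32.1
ee_pos: [652.9, 56.7, 47.3]
tcp_rot: [3.142, -0.0, 2.991]
contact_force: [0.5, 0.2, -1.9]
opening: 55.8
clock: 32.4
ee_pos: [653.0, 56.7, 46.9]
tcp_rot: [3.142, 0.0, 2.991]
contact_force: [-1.3, 0.2, 2.0]
opening: 56.2
```

```bash
python3 -m creep '{"grip":[200,200],"linear":[[0,0,0.02],[0,0,0]],"rotation":[[0,0,0],[0,0,0]]}'
python3 cup.py 17 pics/cuplow3.png
```

```text
clock: 32.6
ee_pos: [653.0, 56.7, 46.9]
tcp_rot: [-3.142, 0.0, 2.991]
contact_force: [-2.7, -0.6, 4.8]
opening: 56.0
```

View pics/cuplow3.png

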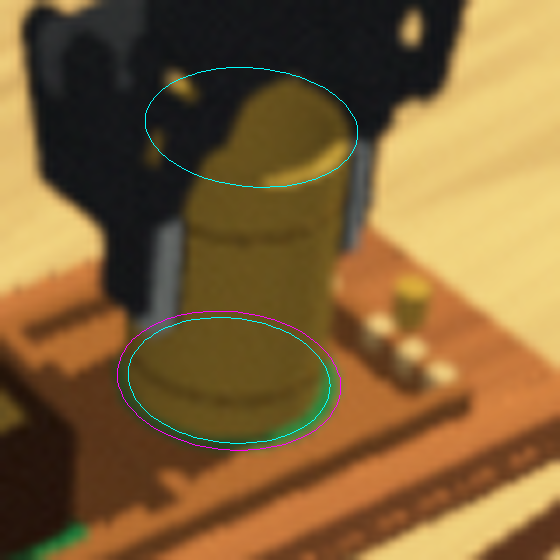

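The cup is down on the pad and matches the expected outline. I'll release and rise straight up.

```bash
python3 -m creep '{"grip":[85,75,65,60,60,60,60,60,60,60,60,60,60,60,60],"linear":[[0,0,0],[0,0,0],[0,0,0],[0,0,0],[0,0,0],[0,0,-0.2],[0,0,-0.4],[0,0,-0.6],[0,0,-0.7],[0,0,-0.8],[0,0,-0.8],[0,0,-0.8],[0,0,-0.6],[0,0,-0.2],[0,0,0]],"rotation":[[0,0,0],[0,0,0],[0,0,0],[0,0,0],[0,0,0],[0,0,0],[0,0,0],[0,0,0],[0,0,0],[0,0,0],[0,0,0],[0,0,0],[0,0,0],[0,0,0],[0,0,0]]}'
python3 -m creep '{"grip":[60,60,60,60,60,60,60,60,60,60,60,60,60,60,60],"linear":[[0.5,0.6,0],[0.5,0.7,0],[0.5,0.7,0],[0.5,0.7,0],[0.5,0.7,0],[0.5,0.7,0],[0.5,0.7,0],[0.5,0.7,0],[0.5,0.7,0],[0.5,0.7,0],[0.5,0.7,0],[0.5,0.7,0],[0.3,0.5,0],[0,0,0],[0,0,0]],"rotation":[[0,0,0],[0,0,0],[0,0,0],[0,0,0],[0,0,0],[0,0,0],[0,0,0],[0,0,0],[0,0,0],[0,0,0],[0,0,0],[0,0,0],[0,0,0],[0,0,0],[0,0,0]]}'
python3 - <<'E'
from h import *
a=np.linspace(0,2*np.pi,120)
ims=[]
for n in ("scene","top"):
    c=env.camera(n); x,y=(262,185) if n=="scene" else (210,118); k=5; im=cv2.resize(c["color"][y:y+110,x:x+78,::-1] if n=="scene" else c["color"][y:y+110,x:x+80,::-1],None,fx=k,fy=k,interpolation=cv2.INTER_CUBIC)
    for z,r,col in((17,31,(255,0,255)),(17,28,(0,255,255)),(102,28,(255,255,0))):
        q=np.c_[652.2+r*np.cos(a),56.8+r*np.sin(a),np.full(120,z)]
        p=(proj(c,q)-[x,y]+.5)*k-.5; cv2.polylines(im,[p.round().astype(int)],True,col,1)
    ims.append(im)
cv2.imwrite("pics/final.png",np.hstack(ims)); print(env.get_state()["clock"])
cv2.imwrite("pics/final_scene.png",env.camera("scene")["color"][:,:,::-1])
E
```

```text
clock: 34.15
ee_pos: [653.7, 56.7, 175.0]
tcp_rot: [3.141, 0.002, 2.991]
contact_force: [-0.0, 0.7, 0.2]
opening: 65.8
clock: 35.65
ee_pos: [529.7, 297.8, 172.9]
tcp_rot: [-3.141, -0.001, 2.992]
contact_force: [0.6, -0.4, -1.0]
opening: 65.5
35.75
```

View pics/final.png

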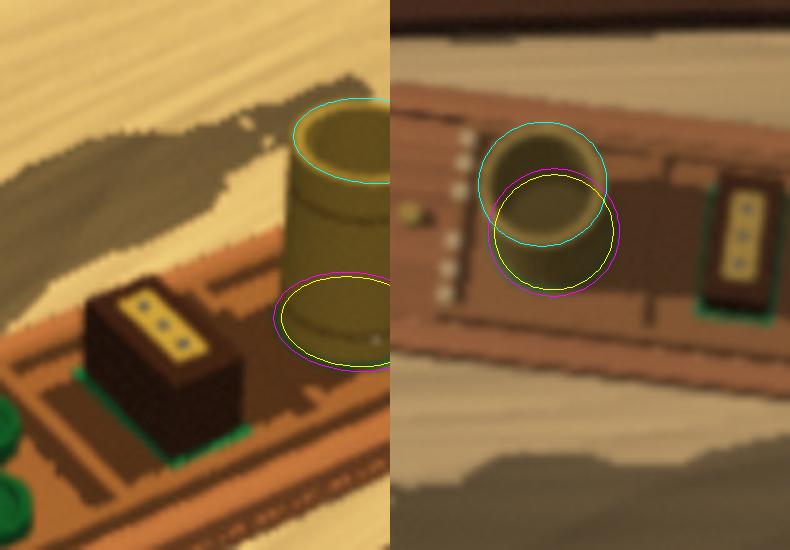

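View pics/final_scene.png

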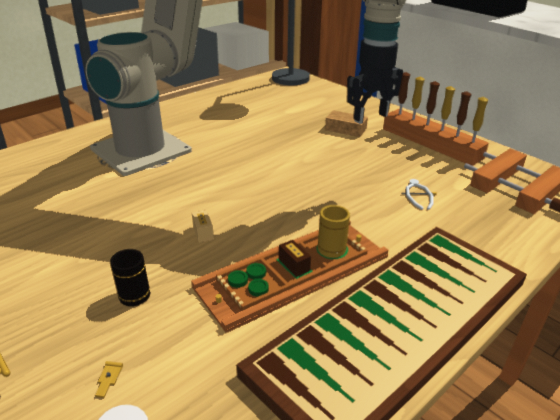

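Both views show the cup upright. Its rim and base match the rings for the pad centre within about 1 mm, and the block hasn't moved. The gripper is clear of everything, so I'll hand the job in.

```bash
python3 -m creep '{"grip":[60,60,60],"linear":[[0,0,0],[0,0,0],[0,0,0]],"rotation":[[0,0,0],[0,0,0],[0,0,0]]}'; python3 -c "
from cell import env
print(env.job_done())"
```

```text
clock: 36.1
ee_pos: [530.4, 297.5, 173.6]
tcp_rot: [3.142, 0.0, 2.99]
contact_force: [0.9, 0.3, 0.9]
opening: 65.3
the job is handed in; nothing more can be done
None
```

I placed the walnut hinge block first, flat with the brass leaf up, in the middle of the rectangular pad. Then I stood the olive dice cup upright on the round pad, let go, and handed the job in at about 36 s of the 64 s allowed.

- **Block:** My first placing was about 3 mm too far toward +x, because a shift I made from the scene picture turned out wrong. The felt strips showed the error, so I regripped the block and moved it back before touching the cup. Felt then showed on all four sides. The cameras still disagreed slightly on x: about -0.3 mm from the top camera and -1.3 to -1.6 mm from the scene camera. Both put y within 0.6 mm, with the long sides aligned to the pad.
- **Cup:** In both cameras its rim and base matched the pad-centre outline within about 1 mm. It stayed upright after release, and the gripper ended well clear.
- **Forces:** The highest wrist force I read was about 8 N.

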